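Pack the wide gap and hold the tile home

ROBOT

A 6-joint arm with a two-finger parallel gripper is mounted at the origin on a cart in front of the work surface, level with it; the furniture and walls round the work are solid. World frame = base frame: x ahead of the robot, y to its left, z up, the work surface at z = 0. Lengths are in m, angles in degrees, forces in N, time in s.
With the tool pointing down it reaches from about 0.3 to 0.85 m from the base axis. Payload 5.4 kg.
Tool frame: the origin (TCP) lies midway between the tips of the shut fingers; the grasp point (between the pads) lies 19 mm behind it (env.grip_depth is the distance from the TCP to the grasp point, in m); z points along the fingers, y is the line along which they close (so a half turn about z gives the same grasp; the last joint's range is limited). The gripper opens to 85 mm and grips with 20 to 120 N. Pads are 22 mm wide; open, the fingers measure 114 mm over their backs; the gripper's body (76 mm by 85 mm) begins 54 mm behind the grasp point. The pads swing forward as they close: fully open they stand 13 mm farther back than shut.
Start: joints at [-86.809, 9.076, 91.501, -0, 79.423, -12.038], TCP at [0.151, -0.555, 0.231] pointing down, gripper open.
Joint ranges: [-166.64, 166.64], [-54.1, 131.32], [10.49, 154.53], [-73.88, 253.88], [9.74, 151.15], [-171.62, 171.62]. Speed limits (degrees/s): [147.25, 147.25, 180, 180, 180, 180].

INTERFACE

Orientations are given as [roll, pitch, yaw] about the fixed x, y, z axes, in that order (R = Rz(yaw) Ry(pitch) Rx(roll)).
In Python, from plant import env gives the robot as it stands.
- The arm moves only by the shell command python3 -m handwheel 'ROWS' [OPENING] [FORCE]. ROWS is JSON, a list of rows, each an object of numbers: "x", "y", "z": the shift along the tool's x, y, z in m; "twist": the turn about the tool's z in rad. A call has 1 to 10 rows; each row shifts and turns the commanded pose from where the row before left it, along the tool's axes as they then stand; what a row does not reach is not made up. A row lasts 1/8 s, in which the tool goes at most 62.5 mm and 10.7 degrees, less where a joint would pass 70% of its speed; a pose out of reach is approached as far as the arm can. A call with a gripper value outside its range is refused whole. OPENING is the finger opening in m, from 0 to 0.0854, set as the call begins (- or left out, the last holds). The fingers move at their own pace and stop on an object; FORCE is the grip in N (left out, the last holds). Time passes only in rows, so rows that do not move let the fingers close. It gives the time, the measured TCP pose, the force, the opening and the grip force at its end, in the units of the state.
- env.read_state(): the state, without advancing time (a new reading comes with each control period).
- env.capture(name): name is "scene" or "side" or "wrist"; returns the picture (384x512x3 uint8, red, green, blue); there is no depth.
- env.get_calibration(name): a dict with "mtx" (3x3 intrinsics, pixels), "cam_to_world" (4x4, takes a point from camera to world coordinates). Camera axes: x right, y down, z forward; pixel columns grow to the right and rows downward; lengths in m; the calibration is good to about 2 mm. A picture is of the moment at which its call begins: read the wrist's pose just before it. get_calibration takes no time and is no camera call; for the wrist camera it gives the pose at the moment of the call.
- env.sign_off(): hands the job in; it is judged then, once.
The state is a dict: "t": time; "joint_positions": joint angles; "joint_velocities": joint speeds; "effort": joint torques, N m; "tool_pos": TCP position; "orientation": TCP orientation; "contact_force": force on the tool from outside, world axes, zero at the start; "moment": the same for the moment, N m; "width": finger opening in m; "gripper_force": force on a finger pad.
Only numpy, scipy, OpenCV 4.12 (cv2) and the standard library are available. Lean on these libraries where they do the work, as an engineer would, in place of code of your own. Each camera call takes 0.05 s, during which the arm holds its last target. There are 200 camera calls.

TASK

The marble tile lies loose in its work holder, short of the fence. Stand the steel spacer in whichever gap beside the tile is wide enough for it, right down on the holder's plate alongside the tile, and let go of it; then push the tile against its sprung plungers until its far edge is flush with the fence, and finish while still holding it pressed there with the fingers, so that it can be clamped. Leave the other things on the table where they are.

Things in the scene. Friction and masses are not known exactly. Their poses are not given: they have to be found in the camera images.
- holder: dark steel work holder fixed on the table: plate 120 (x) x 190 (y) x 10 mm, from x = -64 to +56 mm, with a fence along its far edge: face at x = +30 mm, 190 long, top 32 mm above the table. Origin on the table, under the centre of the tile when it sits flush on the fence midway between the cheeks; x points to the fence, y along it, z up
- cheek_thin: thinner of two aluminium side cheeks fixed on the plate: 70 (x) x 16 (y) x 20 mm, centre at x = -5 mm and 66 mm to either side (y) in the holder's frame. Origin at the centre of its underside (10 mm above the table), axes as the holder's; top 30 mm above the table. Between it and the tile is the wide gap, about 17 to 19 mm
- cheek_thick: thicker side cheek, on the other side of the tile: 70 (x) x 36 (y) x 20 mm, centre also 66 mm from the holder's centre line; origin and axes as those of the thin cheek. Between it and the tile is the narrow gap, about 7 to 9 mm
- tile: loose marble tile 60 (x) x 80 (y) x 20 mm thick, 0.2 to 0.33 kg, lying on the plate between the cheeks, 12 to 18 mm short of the fence. Origin at the centre of its underside, axes as the holder's within 0.02 rad; top 30 mm above the table
- spacer: loose steel spacer, an upright flat bar 50 long (x) x 14 thick (y) x 48 mm tall (z), 0.1 to 0.16 kg, standing on the table right of the holder. Origin at the centre of its underside; its lowest 4 mm is 2 mm smaller on each side. Pinch its 14 mm thickness in the upper half: standing in a gap it rises 28 mm above tile and cheeks
- plunger_left (a joint): sprung pin, 8 mm, at y = +25 mm in the fence, 20 mm above the table: 0 = standing 10 mm out of the fence face, 0.010 = pushed in flush (m). It pushes the tile back out when let go: both pins together 3 N at first touch, 7 N with the tile flush, plus 1 to 3 N of tile friction
- plunger_right (a joint): the same sprung pin at y = -25 mm
- mug: bystander: green mug with a handle, 86x125x96 mm; origin at the centre of its underside. Leave it alone
- spool_cream: bystander: spool of cream thread, 58x63x54 mm; origin at the centre of its underside. Leave it alone
- spool_black: bystander: spool of black thread, 42x76x54 mm; origin at the centre of its underside. Leave it alone
- beeswax: bystander: round cake of beeswax, 51x51x18 mm; origin at the centre of its underside. Leave it alone
- awl: bystander: awl with a wooden handle, 30x151x30 mm; origin at the centre of its underside. Leave it alone
- snap_pot: bystander: small clear pot with a white lid, 51x51x34 mm; origin at the centre of its underside. Leave it alone
- slicker: bystander: turned wooden edge slicker, 25x114x25 mm; origin at the centre of its underside. Leave it alone
- masking_tape: bystander: roll of masking tape lying flat, 96x95x25 mm; origin at the centre of its underside. Leave it alone
Not all that is in view belongs to the job. Several things have the shape of the spacer; the one meant has the colours described above.

How it is judged:
By the outcome, as a careful person would: the job done as asked, in the order asked, and still so for the second after the job is handed in, while the arm keeps its last pose, push and grip.
It also fails if it takes over 45 s, if anything falls off the work surface, if the arm or the gripper's body presses on something with over 40 N, if the wrist force passes 120 N, or if a joint passes its speed limit or range.

## Working session

There is one attempt and no reset: what is moved stays moved. The work goes in short steps, Python scripts to look and compute and a shell command to move; the robot and the scene stay as the last step left them, time stands still between calls to the robot, and variables do not carry over. Pictures are saved under pics/ and viewed, at most 10 in all, crops included, and the job is handed in when it is done.

```bash
ls; mkdir -p pics
cat > h.py <<'E'
import numpy as np, cv2
from plant import env
def ray(cam,u,v,z,cal=None):
    c=cal or env.get_calibration(cam); K=np.array(c["mtx"]);T=np.array(c["cam_to_world"])
    d=T[:3,:3]@np.linalg.solve(K,[u,v,1.]);o=T[:3,3]
    return o+d*(z-o[2])/d[2]
def proj(cam,p,cal=None):
    c=cal or env.get_calibration(cam); K=np.array(c["mtx"]);T=np.linalg.inv(np.array(c["cam_to_world"]))
    q=K@(T[:3,:3]@np.asarray(p,float)+T[:3,3]); return q[:2]/q[2]
def save(name,im): cv2.imwrite(f"pics/{name}.png",im[...,::-1])
E
python3 - <<'E'
from h import *
s=env.read_state();print(s)
a=env.capture("scene");b=env.capture("side");w=env.capture("wrist")
save("scene0",a);save("side0",b);save("wrist0",w)
for n in("scene","side","wrist"):
    print(n,np.round(env.get_calibration(n)["cam_to_world"],3).tolist())
c=np.zeros((600,800,3),np.uint8)
save("both0",cv2.resize(a,(800,600),interpolation=cv2.INTER_CUBIC))
save("side0b",cv2.resize(b,(800,600),interpolation=cv2.INTER_CUBIC))
E
```

```text
pics
{'t': 0.0, 'joint_positions': array([-8.68095930e+01,  9.11559251e+00,  9.15729523e+01,  1.27810994e-03,
        7.94244968e+01, -1.20360348e+01]), 'joint_velocities': array([ 0.08520399, -0.09060599,  0.01737142, -0.02174832,  0.00887169,
        0.0541216 ]), 'effort': array([ 1.95112984e-04, -3.96001625e+01, -3.31431985e+01, -1.63312134e-04,
        8.29247962e-03,  4.69818701e-06]), 'tool_pos': array([ 0.15098361, -0.5541868 ,  0.23028126]), 'orientation': array([-1.79889705e+02, -2.48005230e-02,  1.52261822e+01]), 'contact_force': array([-0.42577359,  0.13377529,  0.95500635]), 'moment': array([ 0.0004274 , -0.01242134,  0.02499909]), 'gripper_force': 0.0, 'width': 0.08566547088805944}
scene [[-0.594, -0.488, 0.639, -0.261], [-0.804, 0.343, -0.485, 0.508], [0.018, -0.802, -0.597, 0.788], [0.0, 0.0, 0.0, 1.0]]
side [[0.955, -0.119, 0.27, 0.143], [-0.295, -0.342, 0.892, -1.347], [-0.014, -0.932, -0.362, 0.567], [0.0, 0.0, 0.0, 1.0]]
wrist [[0.263, -0.931, -0.252, 0.216], [-0.965, -0.254, -0.067, -0.537], [-0.002, 0.261, -0.965, 0.374], [0.0, 0.0, 0.0, 1.0]]
```

View pics/both0.png

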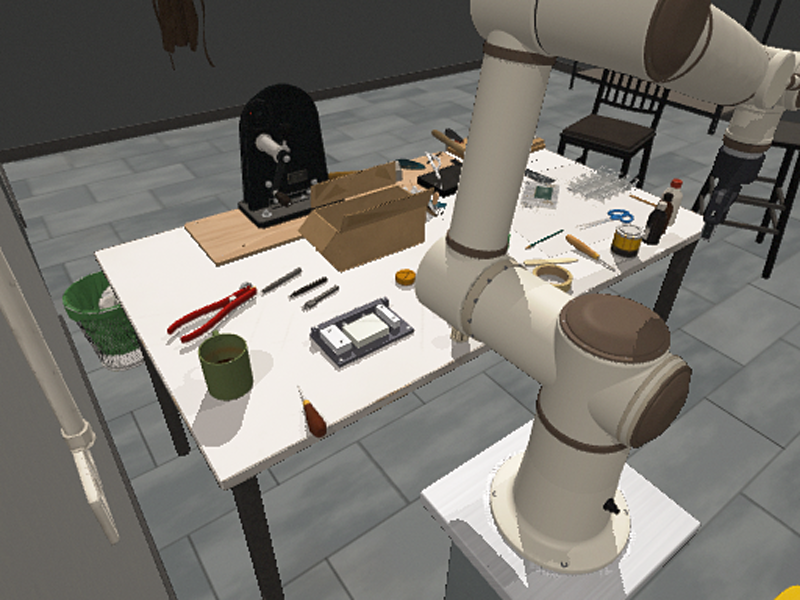

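View pics/side0b.png

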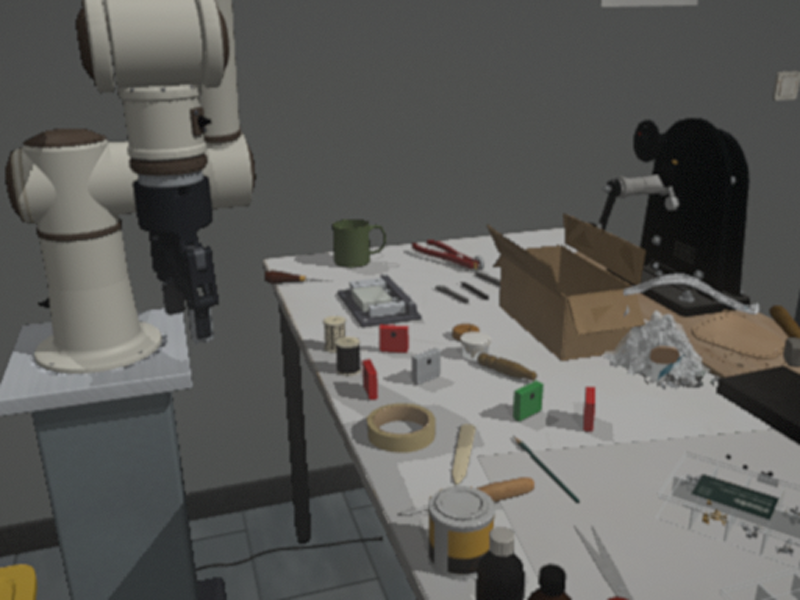

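Scene view (800×600): the holder is at about (362,330). Side view: bars shaped like the spacer are grey at (425,366), red at (393,338), (370,378) and (590,408), and green at (528,400). I choose the grey steel one at (425,366) and will check it in a crop.

Run:
```python
from h import *
k=.64
for n,u,v,z in [("spacer base",425,383,0),("spacer top",425,354,.048),("holder",378,300,.03),("red1",393,350,0),("red2",371,395,0),("creamspool",336,348,0),("blackspool",347,370,0)]:
    print(n,np.round(ray("side",u*k,v*k,z),3))
for n,u,v in [("holder c",366,330)]: print(n,np.round(ray("scene",u*k,v*k,.03),3))
b=cv2.imread("pics/side0.png")
s=b[165:265,195:305];cv2.imwrite("pics/sidecrop.png",cv2.resize(s,(660,600),interpolation=cv2.INTER_CUBIC))
print(np.round(env.get_calibration("wrist")["mtx"],1).tolist())
```

```text
spacer base [ 0.506 -0.324  0.   ]
spacer top [ 0.508 -0.318  0.048]
holder [ 0.516 -0.025  0.03 ]
red1 [ 0.494 -0.19   0.   ]
red2 [ 0.414 -0.335  0.   ]
creamspool [ 0.402 -0.15   0.   ]
blackspool [ 0.399 -0.24   0.   ]
holder c [0.5   0.027 0.03 ]
[[269.2, 0.0, 262.0], [0.0, 269.2, 196.1], [0.0, 0.0, 1.0]]
```

View pics/sidecrop.png

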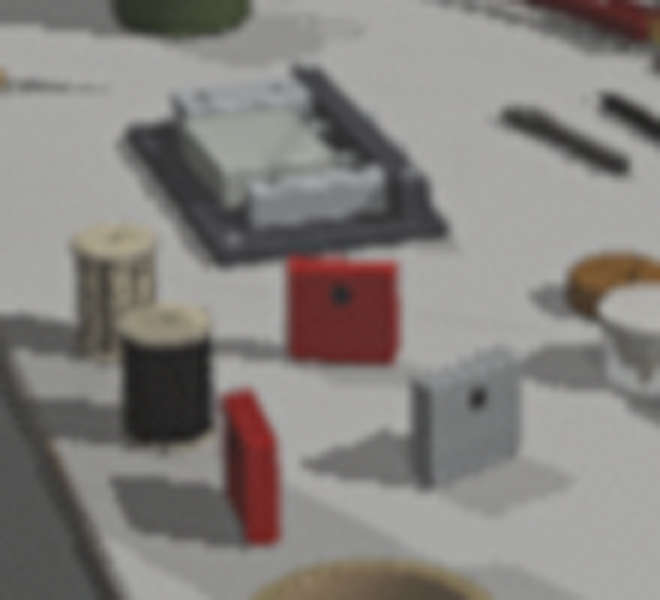

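The crop shows the grey steel bar with its black hole, standing at crop (465,420). The red bars are clearly different. Next I move above it and look with the wrist camera.

```bash
python3 -m handwheel '[{"x":0.049,"y":-0.018},{"x":0.049,"y":-0.018},{"x":0.049,"y":-0.018},{"x":0.049,"y":-0.018},{"x":0.049,"y":-0.018},{"x":0.049,"y":-0.018},{"x":0.045,"y":-0.018},{"x":0.02,"y":-0.01},{},{}]' 0.06 40
python3 - <<'E'
from h import *
w=env.capture("wrist");cal=env.get_calibration("wrist");np.save("pics/cal1.npy",cal,allow_pickle=True)
save("w1s",w);save("w1",cv2.resize(w,(800,600),interpolation=cv2.INTER_CUBIC))
E
```

```text
invalid input at $[0]: expected keys x, y, z, twist
```

View pics/w1.png

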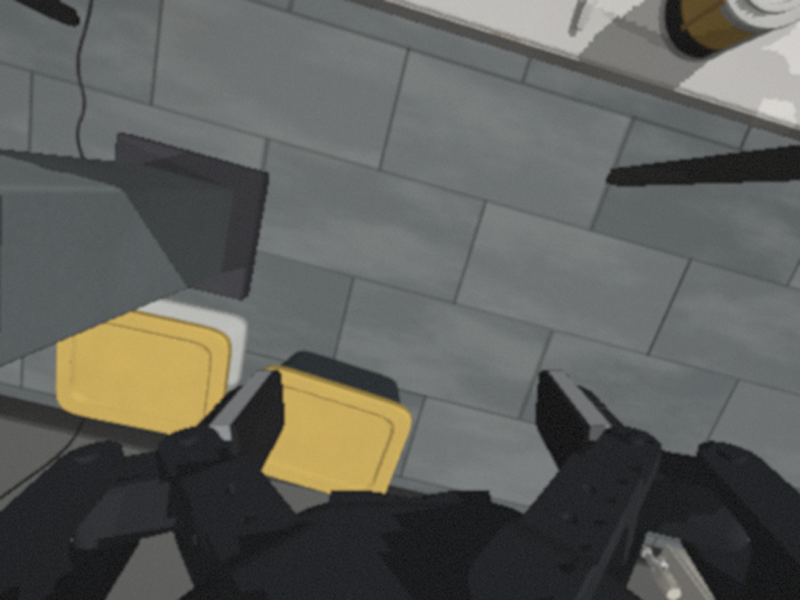

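The call was refused because every row needs all four keys. The picture is still of the start pose: floor, with the fingers at (260,420) and (570,420).

```bash
python3 -m handwheel '[{"x":0.049,"y":-0.018,"z":0,"twist":0},{"x":0.049,"y":-0.018,"z":0,"twist":0},{"x":0.049,"y":-0.018,"z":0,"twist":0},{"x":0.049,"y":-0.018,"z":0,"twist":0},{"x":0.049,"y":-0.018,"z":0,"twist":0},{"x":0.049,"y":-0.018,"z":0,"twist":0},{"x":0.035,"y":-0.018,"z":0,"twist":0},{"x":0,"y":-0.02,"z":0,"twist":0},{"x":0,"y":0,"z":0,"twist":0}]' 0.06 40
python3 - <<'E'
from h import *
w=env.capture("wrist");cal=env.get_calibration("wrist");np.save("pics/cal1.npy",cal,allow_pickle=True)
save("w1s",w);save("w1b",cv2.resize(w,(800,600),interpolation=cv2.INTER_CUBIC))
print(env.read_state()["joint_positions"].round(1))
E
```

```text
t: 1.32
tool_pos: [0.4302, -0.3264, 0.231]
orientation: [-180.0, 0.0, 15.3]
contact_force: [-0.6, -0.8, -1.2]
width: 0.0597
gripper_force: 0.0
[-50.1   4.   97.1  -0.   79.   24.7]
```

View pics/w1b.png

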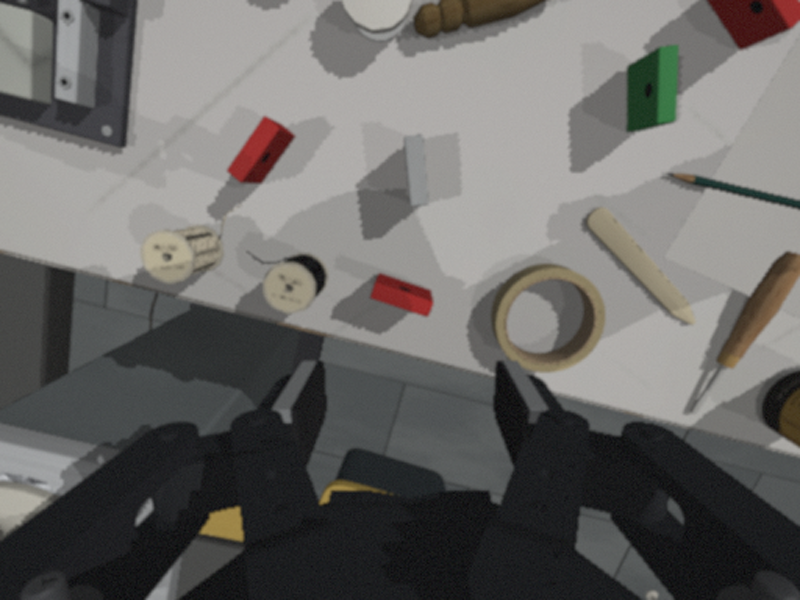

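The wrist view shows the steel spacer from above at (415,170), the red bars at (262,150) and (402,294), the green bar at (652,88), and the holder in the top-left corner. I measure the spacer's top face next.

Run:
```python
from h import *
w=cv2.imread("pics/w1s.png")[...,::-1];cal=np.load("pics/cal1.npy",allow_pickle=True).item()
x0,y0=245,75
s=w[y0:145,x0:290].astype(int)
for y in range(0,70,6): print(y+y0,[tuple(map(int,s[y,x])) for x in range(8,38,3)])
m=((s[...,2]-s[...,0])>=3)&(s.sum(2)>250)
m=m.astype(np.uint8)
n,l,st,c=cv2.connectedComponentsWithStats(m);i=1+st[1:,4].argmax();print(st[i],c[i]+[x0,y0])
pts=np.argwhere(l==i)[:,::-1]+[x0,y0]
for r in range(pts[:,1].min(),pts[:,1].max()+1,3):
    q=pts[pts[:,1]==r,0];print(r,q.min(),q.max(),end=' | ')
print()
r=cv2.minAreaRect(pts.astype(np.float32));print(r)
for p in cv2.boxPoints(r): print(p,ray("w",*p,.048,cal).round(4))
```

```text
75 [(174, 172, 169), (174, 173, 170), (175, 173, 171), (174, 171, 168), (176, 174, 170), (176, 173, 170), (175, 172, 170), (175, 172, 169), (174, 171, 169), (174, 170, 167)]
81 [(175, 172, 171), (175, 172, 170), (175, 173, 171), (174, 172, 169), (176, 173, 170), (173, 171, 169), (175, 171, 169), (177, 173, 171), (173, 171, 168), (175, 173, 170)]
87 [(164, 161, 160), (164, 162, 160), (147, 146, 144), (147, 146, 146), (146, 145, 146), (139, 140, 140), (167, 165, 163), (169, 168, 164), (165, 163, 161), (156, 155, 151)]
93 [(163, 160, 159), (163, 160, 157), (123, 124, 123), (143, 143, 144), (143, 143, 142), (143, 143, 144), (146, 146, 144), (153, 152, 150), (154, 152, 149), (155, 152, 150)]
99 [(109, 106, 106), (109, 107, 105), (109, 108, 108), (140, 141, 142), (142, 144, 143), (142, 143, 143), (140, 141, 139), (153, 150, 148), (151, 150, 147), (153, 151, 148)]
105 [(111, 109, 108), (109, 107, 106), (105, 104, 104), (139, 141, 142), (144, 146, 145), (144, 146, 145), (141, 142, 142), (154, 152, 149), (152, 150, 148), (151, 149, 146)]
111 [(109, 108, 105), (110, 109, 107), (109, 107, 105),
[... 524 characters left out ...]
 (144, 146, 146), (143, 146, 146), (140, 141, 141), (152, 153, 151), (167, 165, 163), (173, 171, 169)]
135 [(99, 99, 97), (100, 99, 98), (99, 99, 97), (100, 100, 98), (145, 145, 141), (175, 174, 170), (175, 174, 170), (173, 173, 169), (173, 172, 169), (173, 173, 171)]
141 [(101, 100, 99), (130, 128, 125), (150, 149, 146), (154, 153, 150), (152, 151, 149), (162, 160, 157), (174, 173, 169), (174, 173, 168), (174, 173, 169), (175, 173, 171)]
[19 51  7  5 12] [267.16666667 128.08333333]
126 264 265 | 129 266 270 | 
((267.0, 128.0), (6.0, 4.0), -0.0)
[264. 130.] [ 0.4886 -0.3142  0.048 ]
[264. 126.] [ 0.493 -0.313  0.048]
[270. 126.] [ 0.4948 -0.3198  0.048 ]
[270. 130.] [ 0.4904 -0.321   0.048 ]
```

Run:
```python
from h import *
w=cv2.imread("pics/w1s.png")[...,::-1];cal=np.load("pics/cal1.npy",allow_pickle=True).item()
x0,y0=252,80
s=w[y0:138,x0:280].astype(int)
m=(((s[...,2]-s[...,0])>=-1)&(s.sum(2)>380)).astype(np.uint8)
n,l,st,c=cv2.connectedComponentsWithStats(m);i=1+st[1:,4].argmax();print(st[i],c[i]+[x0,y0])
pts=np.argwhere(l==i)[:,::-1]+[x0,y0]
for r in range(pts[:,1].min(),pts[:,1].max()+1,3):
    q=pts[pts[:,1]==r,0];print(r,q.min(),q.max(),end=' | ')
print()
P=np.array([ray("w",*p,.048,cal)[:2] for p in pts]).astype(np.float32)
r=cv2.minAreaRect(P*1000);print(r,cv2.boxPoints(r).round(1).tolist(),P.mean(0))
```

```text
[  7   6  16  47 500] [266.43  108.326]
86 267 268 | 89 259 270 | 92 259 270 | 95 260 270 | 98 261 271 | 101 261 271 | 104 261 271 | 107 261 271 | 110 261 271 | 113 262 272 | 116 262 272 | 119 263 273 | 122 263 272 | 125 263 274 | 128 263 273 | 131 268 270 | 
((511.478759765625, -310.9586181640625), (50.27610778808594, 13.430187225341797), 22.054443359375) [[485.70001220703125, -314.20001220703125], [490.70001220703125, -326.6000061035156], [537.2999877929688, -307.70001220703125], [532.2999877929688, -295.29998779296875]] [ 0.51257765 -0.31053063]
```

```bash
python3 -m handwheel '[{"x":0,"y":0,"z":0,"twist":-0.118},{"x":0.041,"y":0.008,"z":0.03,"twist":0},{"x":0.0405,"y":0.008,"z":0.03,"twist":0},{"x":0,"y":0,"z":0.05,"twist":0},{"x":0,"y":0,"z":0.05,"twist":0},{"x":0,"y":0,"z":0.035,"twist":0},{"x":0,"y":0,"z":0.014,"twist":0},{"x":0,"y":0,"z":0,"twist":0}]' 0.05 40
python3 -c "
from h import *
s=env.read_state();print(s['tool_pos'],s['orientation'])"
```

```text
t: 2.38
tool_pos: [0.5113, -0.3123, 0.022]
orientation: [-180.0, 0.0, 21.9]
contact_force: [-0.4, -0.3, 0.5]
width: 0.0497
gripper_force: 0.0
[ 0.51132979 -0.31232407  0.02196887] [-1.79956311e+02  2.33898557e-02  2.19397921e+01]
```

```bash
python3 -m handwheel '[{"x":0,"y":0,"z":0,"twist":0},{"x":0,"y":0,"z":0,"twist":0},{"x":0,"y":0,"z":0,"twist":0},{"x":0,"y":0,"z":0,"twist":0},{"x":0,"y":0,"z":0,"twist":0},{"x":0,"y":0,"z":0,"twist":0}]' 0.0 60 && python3 -m handwheel '[{"x":0,"y":0,"z":-0.03,"twist":0},{"x":0,"y":0,"z":-0.05,"twist":0},{"x":0,"y":0,"z":-0.05,"twist":0},{"x":0,"y":0,"z":-0.05,"twist":0},{"x":0,"y":0,"z":-0.03,"twist":0},{"x":0,"y":0,"z":0,"twist":0}]'
```

```text
t: 3.12
tool_pos: [0.5129, -0.313, 0.0243]
orientation: [179.8, -0.1, 22.0]
contact_force: [0.3, -0.3, 7.4]
width: 0.013
gripper_force: 60.4
t: 3.88
tool_pos: [0.5129, -0.3128, 0.2353]
orientation: [179.7, -0.1, 22.0]
contact_force: [-0.2, -0.5, -2.1]
width: 0.0128
gripper_force: 59.4
```

```bash
python3 -m handwheel '[{"x":0,"y":0,"z":0,"twist":0.18},{"x":-0.003,"y":-0.045,"z":0,"twist":0},{"x":-0.003,"y":-0.05,"z":0,"twist":0},{"x":-0.003,"y":-0.05,"z":0,"twist":0},{"x":-0.003,"y":-0.05,"z":0,"twist":0},{"x":-0.003,"y":-0.05,"z":0,"twist":0},{"x":-0.003,"y":-0.05,"z":0,"twist":0},{"x":0,"y":-0.028,"z":0,"twist":0},{"x":0,"y":0,"z":0,"twist":0},{"x":0,"y":0,"z":0,"twist":0}]'
python3 - <<'E'
from h import *
w=env.capture("wrist");cal=env.get_calibration("wrist");np.save("pics/cal2.npy",cal,allow_pickle=True)
save("w2s",w);save("w2",cv2.resize(w,(800,600),interpolation=cv2.INTER_CUBIC))
E
```

```text
t: 5.12
tool_pos: [0.4282, 0.0006, 0.2309]
orientation: [-180.0, 0.1, 11.7]
contact_force: [0.2, -0.1, -0.7]
width: 0.013
gripper_force: 59.5
```

View pics/w2.png

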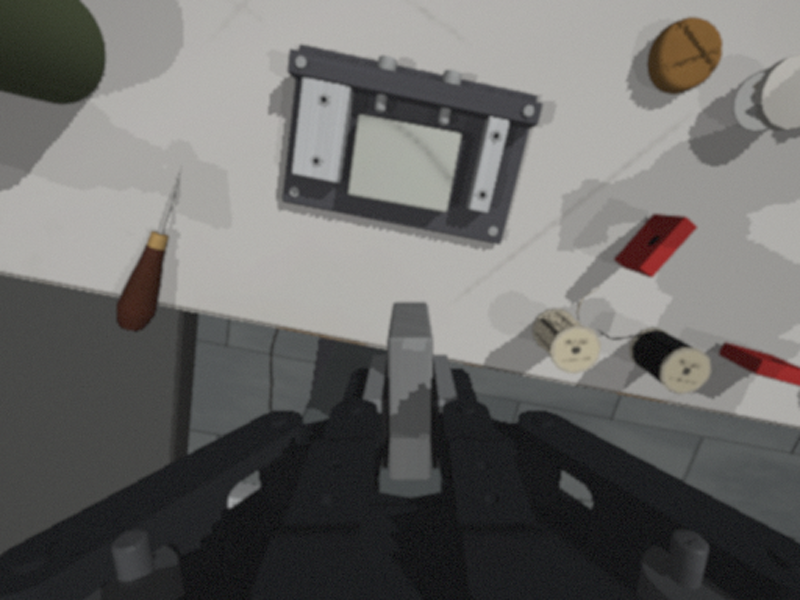

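The holder sits at (410,145) with yaw near 0°. The thin cheek is on the right at (490,165), so the wide gap is at (465,165), between tile and thin cheek on the −y side. The spacer is held straight at (410,390). Next I measure the tile and cheek tops at z = 0.03.

```bash
cat > meas.py <<'E'
from h import *
def rect(w,cal,box,lo,hi=None,z=.03,test=None):
    x0,y0,x1,y1=box; s=w[y0:y1,x0:x1].astype(int)
    m=test(s).astype(np.uint8); n,l,st,c=cv2.connectedComponentsWithStats(m); i=1+st[1:,4].argmax()
    pts=np.argwhere(l==i)[:,::-1]+[x0,y0]
    # contours at pixel edges: add corners of pixels
    P=np.array([ray("w",u+a,v+b,z,cal)[:2] for u,v in pts for a in(-.5,.5) for b in(-.5,.5)],np.float32)*1000
    r=cv2.minAreaRect(P); return r,P.mean(0),st[i]
E
python3 - <<'E'
from meas import *
w=cv2.imread("pics/w2s.png")[...,::-1];cal=np.load("pics/cal2.npy",allow_pickle=True).item()
for y in (90,105,120): print(y,[tuple(map(int,w[y,x])) for x in range(284,330,2)])
T=lambda s:(s.sum(2)>300)&(s[...,1]>s[...,2]+5)
C=lambda s:(s.sum(2)>300)&(s[...,2]>=s[...,0]-2)
print("tile",rect(w,cal,(205,60,305,145),0,test=T))
print("thin",rect(w,cal,(295,65,332,142),0,test=C))
print("thick",rect(w,cal,(186,45,228,120),0,test=C))
E
```

```text
90 [(170, 173, 165), (170, 172, 165), (172, 173, 166), (171, 173, 166), (171, 173, 165), (130, 132, 126), (56, 56, 59), (41, 41, 44), (39, 35, 39), (40, 40, 44), (46, 47, 49), (50, 50, 53), (74, 75, 76), (138, 139, 141), (173, 176, 177), (156, 159, 159), (137, 139, 138), (150, 151, 153), (159, 161, 163), (150, 152, 154), (60, 61, 63), (45, 46, 47), (48, 48, 49)]
105 [(162, 165, 157), (167, 168, 161), (168, 172, 164), (161, 164, 157), (81, 81, 82), (42, 43, 43), (38, 38, 39), (40, 39, 41), (47, 48, 51), (52, 53, 55), (66, 67, 68), (113, 113, 115), (168, 170, 173), (174, 176, 177), (171, 173, 174), (169, 172, 173), (171, 172, 173), (164, 167, 167), (87, 88, 89), (64, 63, 67), (63, 63, 67), (70, 70, 75), (72, 71, 76)]
120 [(165, 169, 162), (166, 170, 161), (129, 131, 125), (48, 47, 50), (40, 39, 40), (39, 40, 42), (43, 43, 47), (45, 44, 48), (56, 57, 58), (90, 92, 92), (157, 160, 160), (172, 173, 174), (162, 165, 166), (166, 167, 167), (166, 169, 170), (163, 166, 167), (108, 108, 111), (65, 65, 69), (66, 66, 70), (65, 66, 70), (70, 70, 74), (73, 73, 77), (85, 85, 87)]
tile (((514.5452270507812, 22.84873390197754), (60.800682067871094, 80.55437469482422), 1.6475486755371094), array([515.1962 ,  22.98407], dtype=float32), array([  18,   14,   72,   61, 3228], dtype=int32))
thin (((526.7841796875, -42.113426208496094), (71.55371856689453, 18.284099578857422), 0.7746359705924988), array([527.5883  , -42.080807], dtype=float32), array([  5,   9,  26,  62, 825], dtype=int32))
thick (((525.1707153320312, 89.0608139038086), (71.49713134765625, 38.93136215209961), 0.6930211782455444), array([525.982  ,  89.20854], dtype=float32), array([   1,    5,   38,   67, 1974], dtype=int32))
```

```bash
python3 -m handwheel '[{"x":0,"y":0,"z":0,"twist":0.18},{"x":0,"y":0,"z":0,"twist":0.007},{"x":0.05,"y":0.014,"z":0,"twist":0},{"x":0.048,"y":0.014,"z":0.02,"twist":0},{"x":0,"y":0,"z":0.05,"twist":0},{"x":0,"y":0,"z":0.05,"twist":0},{"x":0,"y":0,"z":0.03,"twist":0},{"x":0,"y":0,"z":0.017,"twist":0},{"x":0,"y":0,"z":0,"twist":0},{"x":0,"y":0,"z":0,"twist":0}]'
python3 - <<'E'
from h import *
s=env.read_state();print(s['tool_pos'],s['orientation'])
w=env.capture("wrist");cal=env.get_calibration("wrist");np.save("pics/cal3.npy",cal,allow_pickle=True)
save("w3s",w);save("w3",cv2.resize(w,(800,600),interpolation=cv2.INTER_CUBIC))
E
```

```text
t: 6.42
tool_pos: [0.5285, -0.026, 0.0669]
orientation: [180.0, -0.2, 1.0]
contact_force: [0.2, 0.4, -0.3]
width: 0.0127
gripper_force: 59.5
[ 0.52845531 -0.02603104  0.0668789 ] [ 1.79950088e+02 -1.59706015e-01  9.90495534e-01]
```

View pics/w3.png

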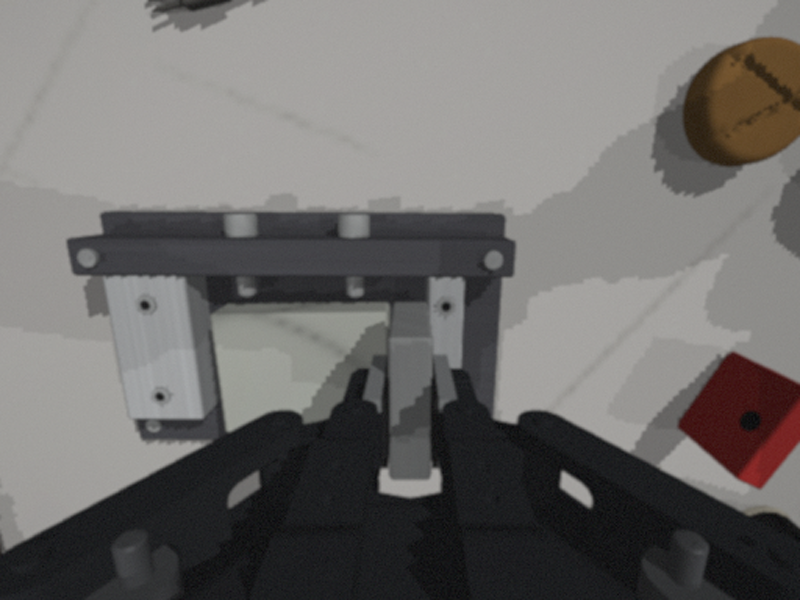

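The spacer's far end is at (410,320), hovering over the gap. The tile's right edge is at about (388,310) and the thin cheek's left edge at about (430,285). I compare their edges as rays at the right heights.

Run:
```python
from meas import *
w=cv2.imread("pics/w3s.png")[...,::-1].astype(int);cal=np.load("pics/cal3.npy",allow_pickle=True).item()
for r in (180,184,188,192,194,196,198,200,204,208,212): print(r,240,[int(v) for v in w[r,240:302].sum(1)//3])
C=cal["cam_to_world"];print(np.round(C,4).tolist())
for z in (.03,.043,.047,.06): print(z,[ray("w",u,200,z,cal).round(4)[:2].tolist() for u in(250,275)])
```

```text
180 240 [40, 41, 44, 47, 49, 49, 51, 49, 51, 47, 48, 49, 47, 44, 44, 43, 47, 41, 45, 44, 46, 43, 44, 46, 43, 43, 44, 42, 48, 41, 43, 46, 53, 60, 85, 112, 130, 136, 135, 135, 135, 141, 139, 138, 137, 135, 136, 135, 134, 137, 138, 138, 137, 138, 134, 128, 113, 86, 54, 37, 41, 40]
184 240 [46, 49, 48, 51, 48, 48, 46, 45, 46, 45, 49, 49, 47, 46, 45, 44, 46, 45, 45, 44, 42, 48, 44, 46, 44, 45, 46, 44, 46, 43, 41, 45, 52, 65, 84, 114, 128, 135, 135, 138, 139, 139, 139, 138, 136, 135, 132, 135, 136, 137, 138, 137, 137, 136, 136, 136, 122, 89, 53, 39, 37, 40]
188 240 [39, 38, 41, 41, 41, 41, 41, 41, 40, 38, 38, 40, 37, 37, 35, 33, 40, 35, 35, 36, 38, 41, 41, 46, 42, 44, 44, 45, 44, 46, 47, 44, 55, 68, 90, 115, 129, 135, 137, 136, 140, 138, 138, 136, 134, 134, 135, 133, 135, 139, 138, 138, 135, 136, 135, 134, 114, 75, 46, 39, 41, 38]
192 240 [49, 49, 51, 52, 49, 51, 52, 49, 47, 40, 41, 37, 42, 45, 46, 46, 47, 45, 45, 47, 49, 47, 50, 48, 50, 51, 50, 53, 51, 57, 52, 54, 58, 69, 94, 117, 131, 135, 135, 129, 123, 117, 117, 115, 107, 105, 106, 113, 120, 127, 129, 131, 135, 136, 135, 133, 108, 63, 
[... 1605 characters left out ...]
3, 136, 137, 137, 138, 137, 136, 136, 135, 133, 136, 137, 135, 136, 134, 135, 136, 134, 125, 96, 66, 59, 59, 56, 58]
212 240 [98, 98, 97, 97, 97, 95, 89, 81, 68, 68, 80, 88, 90, 89, 91, 92, 90, 91, 90, 92, 89, 87, 91, 92, 89, 92, 90, 92, 94, 92, 93, 94, 93, 94, 97, 108, 122, 133, 136, 137, 137, 137, 135, 136, 135, 134, 134, 134, 134, 135, 134, 136, 136, 135, 135, 117, 85, 62, 59, 57, 60, 62]
[[0.0176, -0.9659, -0.2584, 0.5958], [-0.9998, -0.0168, -0.0054, -0.0246], [0.0009, 0.2584, -0.966, 0.2103], [0.0, 0.0, 0.0, 1.0]]
0.03 [[0.5446, -0.0173], [0.5449, -0.0347]]
0.043 [[0.5483, -0.0179], [0.5486, -0.034]]
0.047 [[0.5495, -0.018], [0.5497, -0.0338]]
0.06 [[0.5531, -0.0185], [0.5534, -0.033]]
```

Measured at mid-length, the gap centre is at y ≈ −25.9 mm with a width of about 17.4 mm. The spacer centre is also at −25.9 mm, so I lower it.

```bash
python3 -m handwheel '[{"x":0,"y":0,"z":0.008,"twist":0},{"x":0,"y":0,"z":0.006,"twist":0},{"x":0,"y":0,"z":0.004,"twist":0},{"x":0,"y":0,"z":0,"twist":0}]'; python3 -m handwheel '[{"x":0,"y":0,"z":0.004,"twist":0},{"x":0,"y":0,"z":0.004,"twist":0},{"x":0,"y":0,"z":0,"twist":0}]'
```

```text
t: 6.98
tool_pos: [0.5267, -0.0254, 0.0468]
orientation: [-180.0, 0.1, 1.0]
contact_force: [0.0, -0.3, -1.3]
width: 0.0128
gripper_force: 59.5
t: 7.35
tool_pos: [0.5268, -0.0254, 0.0389]
orientation: [-180.0, 0.0, 1.0]
contact_force: [-0.2, -0.3, -1.0]
width: 0.013
gripper_force: 59.5
```

```bash
python3 -m handwheel '[{"x":0,"y":0,"z":0.002,"twist":0},{"x":0,"y":0,"z":0.002,"twist":0},{"x":0,"y":0,"z":0,"twist":0}]';python3 -m handwheel '[{"x":0,"y":0,"z":0.001,"twist":0},{"x":0,"y":0,"z":0,"twist":0}]'
```

```text
t: 7.72
tool_pos: [0.527, -0.0255, 0.0351]
orientation: [-180.0, 0.0, 1.0]
contact_force: [0.2, -0.7, -1.1]
width: 0.013
gripper_force: 59.5
t: 7.98
tool_pos: [0.5272, -0.0255, 0.0343]
orientation: [180.0, -0.0, 1.0]
contact_force: [-1.0, 0.1, -0.1]
width: 0.013
gripper_force: 59.7
```

```bash
python3 -m handwheel '[{"x":0,"y":0,"z":0.001,"twist":0},{"x":0,"y":0,"z":0,"twist":0}]'; python3 -m handwheel '[{"x":0,"y":0,"z":0.0007,"twist":0},{"x":0,"y":0,"z":0,"twist":0}]'
```

```text
t: 8.22
tool_pos: [0.5273, -0.0255, 0.0343]
orientation: [180.0, 0.0, 1.0]
contact_force: [-3.2, 0.4, 7.1]
width: 0.0127
gripper_force: 60.8
t: 8.48
tool_pos: [0.5273, -0.0256, 0.0343]
orientation: [180.0, 0.0, 1.0]
contact_force: [-6.0, 0.8, 12.9]
width: 0.013
gripper_force: 61.6
```

Contact at exactly the expected height, so the spacer stands on the plate. I release it and rise.

```bash
python3 -m handwheel '[{"x":0,"y":0,"z":-0.001,"twist":0},{"x":0,"y":0,"z":0,"twist":0},{"x":0,"y":0,"z":0,"twist":0}]' 0.035; python3 -m handwheel '[{"x":0,"y":0,"z":-0.02,"twist":0},{"x":0,"y":0,"z":-0.04,"twist":0},{"x":0,"y":0,"z":-0.05,"twist":0},{"x":-0.04,"y":0,"z":-0.04,"twist":0},{"x":-0.05,"y":-0.02,"z":0,"twist":0},{"x":0,"y":-0.028,"z":0,"twist":0},{"x":0,"y":0,"z":0,"twist":0}]'
python3 - <<'E'
from h import *
w=env.capture("wrist");cal=env.get_calibration("wrist");np.save("pics/cal4.npy",cal,allow_pickle=True)
save("w4s",w);save("w4",cv2.resize(w,(800,600),interpolation=cv2.INTER_CUBIC))
E
```

```text
t: 8.85
tool_pos: [0.5271, -0.0255, 0.0335]
orientation: [-180.0, 0.0, 1.0]
contact_force: [-1.0, -1.0, -0.1]
width: 0.0351
gripper_force: 0.0
t: 9.72
tool_pos: [0.4359, 0.0219, 0.1836]
orientation: [-180.0, -0.0, 1.1]
contact_force: [0.7, -0.4, -0.6]
width: 0.0349
gripper_force: 0.0
```

View pics/w4.png

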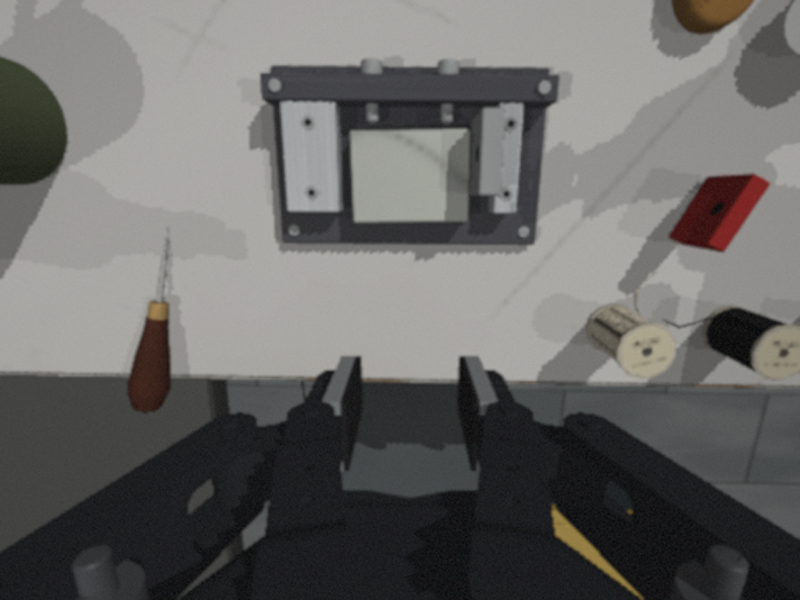

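The spacer stands upright in the wide gap at (490,150), between tile and thin cheek, and the tile is still short of the fence. I re-measure before pushing.

Run:
```python
from meas import *
w=cv2.imread("pics/w4s.png")[...,::-1];cal=np.load("pics/cal4.npy",allow_pickle=True).item()
T=lambda s:(s.sum(2)>300)&(s[...,1]>s[...,2]+5)
C=lambda s:(s.sum(2)>300)&(s[...,2]>=s[...,0]-2)
for n,b,t in [("tile",(215,75,305,150),T),("thick",(176,60,222,140),C)]: print(n,rect(w,cal,b,0,test=t)[:2])
# spacer top rect at .058
S=lambda s:(s.sum(2)>240)&(s.sum(2)<450)&(s[...,2]>=s[...,0]-2)
print("spacer",rect(w,cal,(302,65,324,130),0,z=.058,test=S)[:2])
# fence near top edge z=.032: dark->darker, print column profile
for c in (245,262,275): print(c,[int(v) for v in w[40:90,c].astype(int).sum(1)//3])
print([ray("w",262,v,.032,cal)[:2].round(4).tolist() for v in (60,64,66,70)])
```

```text
tile (((515.16650390625, 23.470211029052734), (60.34485626220703, 76.91120147705078), 1.0709103345870972), array([515.6224  ,  28.167377], dtype=float32))
thick (((525.460693359375, 88.49847412109375), (70.87763977050781, 38.43178176879883), 0.7210375070571899), array([526.18915,  88.61069], dtype=float32))
spacer (((527.7115478515625, -26.471099853515625), (57.573726654052734, 17.323137283325195), 4.487677574157715), array([528.11707 , -27.375029], dtype=float32))
245 [136, 126, 101, 78, 70, 71, 69, 67, 69, 70, 71, 73, 71, 70, 70, 71, 68, 68, 71, 67, 71, 71, 68, 58, 46, 39, 30, 36, 36, 41, 39, 44, 42, 43, 44, 42, 41, 44, 49, 45, 43, 44, 61, 101, 133, 143, 147, 152, 155, 154]
262 [166, 162, 136, 89, 69, 70, 67, 65, 67, 69, 71, 68, 69, 66, 70, 71, 71, 69, 71, 69, 70, 71, 71, 58, 49, 35, 33, 37, 42, 49, 50, 51, 49, 50, 48, 50, 51, 51, 52, 46, 40, 48, 82, 126, 152, 156, 156, 151, 146, 139]
275 [168, 165, 138, 90, 63, 60, 63, 64, 68, 69, 68, 69, 71, 70, 68, 67, 70, 68, 69, 71, 69, 71, 70, 62, 46, 36, 34, 32, 40, 43, 44, 47, 44, 46, 45, 47, 47, 46, 45, 44, 40, 50, 91, 134, 157, 162, 161, 163, 159, 160]
[[0.565, 0.0235], [0.5613, 0.0234], [0.5595, 0.0234], [0.5558, 0.0233]]
```

```bash
python3 -m handwheel '[{"x":0.024,"y":-0.0015,"z":0.03,"twist":0.005},{"x":0,"y":0,"z":0.05,"twist":0},{"x":0,"y":0,"z":0.05,"twist":0},{"x":0,"y":0,"z":0.025,"twist":0},{"x":0,"y":0,"z":0.01,"twist":0},{"x":0,"y":0,"z":0.005,"twist":0},{"x":0,"y":0,"z":0,"twist":0},{"x":0,"y":0,"z":0,"twist":0}]' 0.035
```

```text
t: 10.78
tool_pos: [0.4614, 0.0226, 0.0147]
orientation: [180.0, -0.1, 0.7]
contact_force: [0.8, 1.2, -0.0]
width: 0.0348
gripper_force: 0.0
```

```bash
python3 -m handwheel '[{"x":0.005,"y":0,"z":0,"twist":0},{"x":0.004,"y":0,"z":0,"twist":0},{"x":0.003,"y":0,"z":0,"twist":0},{"x":0.003,"y":0,"z":0,"twist":0},{"x":0,"y":0,"z":0,"twist":0}]'; python3 -m handwheel '[{"x":0.003,"y":0,"z":0,"twist":0},{"x":0.003,"y":0,"z":0,"twist":0},{"x":0,"y":0,"z":0,"twist":0}]'; python3 -m handwheel '[{"x":0.002,"y":0,"z":0,"twist":0},{"x":0.002,"y":0,"z":0,"twist":0},{"x":0,"y":0,"z":0,"twist":0}]'
```

```text
t: 11.4
tool_pos: [0.4755, 0.0231, 0.0135]
orientation: [-180.0, -0.0, 0.7]
contact_force: [-0.4, -0.2, -1.3]
width: 0.0349
gripper_force: 0.3
t: 11.78
tool_pos: [0.479, 0.0233, 0.013]
orientation: [-180.0, 0.3, 0.7]
contact_force: [-8.7, -0.5, 6.6]
width: 0.035
gripper_force: 4.6
t: 12.15
tool_pos: [0.4818, 0.0234, 0.0129]
orientation: [-180.0, 0.5, 0.7]
contact_force: [-12.8, -1.4, 10.9]
width: 0.0353
gripper_force: 6.7
```

Upward force on the fingers suggests the tips are rubbing the plate, so I raise 3 mm and continue.

```bash
python3 -m handwheel '[{"x":0,"y":0,"z":-0.003,"twist":0},{"x":0,"y":0,"z":0,"twist":0},{"x":0,"y":0,"z":0,"twist":0}]'
python3 - <<'E'
from h import *
w=env.capture("wrist");cal=env.get_calibration("wrist")
save("w5",cv2.resize(w,(800,600),interpolation=cv2.INTER_CUBIC))
E
```

```text
t: 12.52
tool_pos: [0.4828, 0.0234, 0.0153]
orientation: [-180.0, 0.3, 0.7]
contact_force: [-4.8, -0.5, -0.3]
width: 0.0351
gripper_force: 2.7
```

View pics/w5.png

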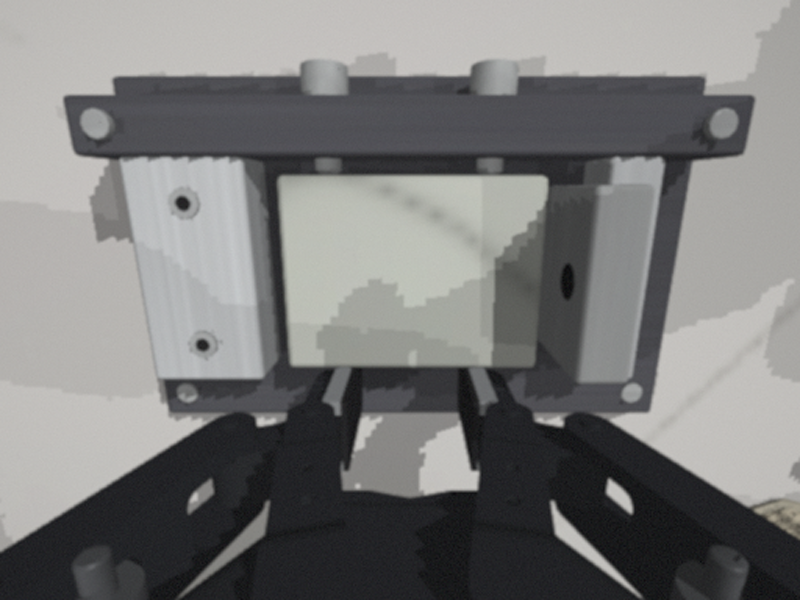

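The tile's far edge is at (412,176), already on both plungers. The spacer is upright at (600,280), and the fingers bear on the near edge at (340,370) and (480,370). The push force is now clean at −4.8 N, so I keep going.

```bash
python3 -m handwheel '[{"x":0.002,"y":0,"z":0,"twist":0},{"x":0.002,"y":0,"z":0,"twist":0},{"x":0,"y":0,"z":0,"twist":0}]'; python3 -m handwheel '[{"x":0.002,"y":0,"z":0,"twist":0},{"x":0,"y":0,"z":0,"twist":0}]';python3 -m handwheel '[{"x":0.001,"y":0,"z":0,"twist":0},{"x":0,"y":0,"z":0,"twist":0}]'
```

```text
t: 12.95
tool_pos: [0.4862, 0.0235, 0.0149]
orientation: [-180.0, 0.4, 0.7]
contact_force: [-6.9, -1.1, -1.4]
width: 0.0349
gripper_force: 3.3
t: 13.2
tool_pos: [0.4871, 0.0236, 0.0145]
orientation: [-180.0, 0.5, 0.7]
contact_force: [-8.1, -1.7, -1.1]
width: 0.0353
gripper_force: 4.4
t: 13.45
tool_pos: [0.4871, 0.0236, 0.0141]
orientation: [-180.0, 0.7, 0.7]
contact_force: [-10.8, -3.5, -1.2]
width: 0.035
gripper_force: 5.4
```

```bash
python3 -m handwheel '[{"x":0.0015,"y":0,"z":0,"twist":0},{"x":0,"y":0,"z":0,"twist":0}]'
python3 - <<'E'
from h import *
w=env.capture("wrist")
save("w6",cv2.resize(w[80:260,150:450],(800,480),interpolation=cv2.INTER_CUBIC))
E
```

```text
t: 13.7
tool_pos: [0.4872, 0.0236, 0.0135]
orientation: [-179.9, 0.9, 0.7]
contact_force: [-13.6, -3.4, -0.1]
width: 0.0353
gripper_force: 7.1
```

View pics/w6.png

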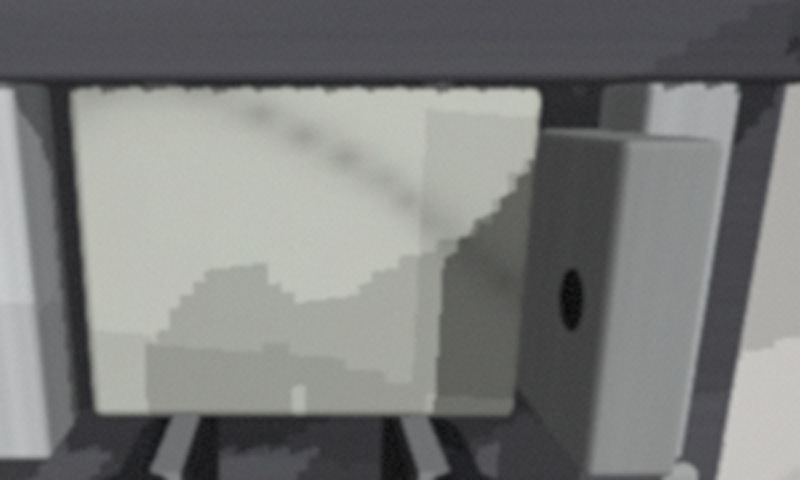

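The tile's far edge is parallel to the fence and very close to it, and the spacer is undisturbed. I check the remaining gap numerically.

```bash
python3 -m handwheel '[{"x":0.0015,"y":0,"z":0,"twist":0},{"x":0,"y":0,"z":0,"twist":0}]'
python3 - <<'E'
from h import *
w=env.capture("wrist");cal=env.get_calibration("wrist")
for c in (185,200,230,270,300,320,340): print(c,100,[int(v) for v in w[100:122,c].astype(int).sum(1)//3])
print("fence z32",[ray("w",262,v,.032,cal)[0].round(4) for v in (108,110,112,114)])
print("tile z30",[ray("w",262,v,.030,cal)[0].round(4) for v in (110,112,114)], np.array(cal["cam_to_world"])[:3,3].round(3))
E
```

```text
t: 14.0
tool_pos: [0.4872, 0.0237, 0.0131]
orientation: [-179.9, 1.1, 0.7]
contact_force: [-18.4, -4.1, 2.6]
width: 0.0351
gripper_force: 9.1
185 100 [84, 83, 86, 84, 85, 85, 84, 81, 71, 57, 47, 50, 84, 125, 152, 156, 160, 162, 165, 165, 168, 171]
200 100 [82, 85, 84, 83, 87, 85, 85, 79, 72, 59, 45, 56, 101, 142, 161, 166, 167, 169, 172, 175, 176, 179]
230 100 [82, 85, 83, 83, 84, 83, 83, 79, 71, 56, 48, 45, 62, 90, 120, 145, 161, 165, 168, 170, 171, 175]
270 100 [83, 85, 85, 84, 87, 85, 85, 78, 68, 58, 44, 50, 87, 140, 177, 185, 188, 189, 187, 187, 184, 186]
300 100 [83, 82, 85, 82, 86, 83, 86, 81, 70, 58, 49, 52, 94, 146, 182, 186, 189, 189, 189, 189, 189, 188]
320 100 [81, 83, 86, 85, 84, 86, 84, 81, 71, 58, 52, 57, 80, 123, 167, 186, 188, 190, 190, 190, 189, 184]
340 100 [83, 84, 83, 85, 84, 85, 82, 79, 70, 56, 45, 43, 76, 132, 177, 189, 190, 190, 191, 191, 189, 190]
fence z32 [np.float64(0.5616), np.float64(0.5607), np.float64(0.5599), np.float64(0.5591)]
tile z30 [np.float64(0.5608), np.float64(0.5599), np.float64(0.5591)] [0.557 0.024 0.155]
```

The cheeks end exactly at the fence face (x = +30 mm) and their tops are at the tile's height. That makes their far-edge row a direct reference for flush.

```bash
python3 -m handwheel '[{"x":0.002,"y":0,"z":-0.001,"twist":0},{"x":0.001,"y":0,"z":0,"twist":0},{"x":0,"y":0,"z":0,"twist":0}]'
python3 - <<'E'
from h import *
w=env.capture("wrist").astype(int).sum(2)/3
for c in (100,115,130,145,182,190,210,250,270,300,330,345,395,402,410,418):
    p=w[106:122,c]; d=w[107:122,c]-w[106:121,c]
    hi=p[-1]; lo=p.min(); i=p.argmin(); t=(hi+lo)/2; j=i+np.argmax(p[i:]>t); print(c,round(106+j-1+(t-p[j-1])/(p[j]-p[j-1]),2),int(lo),int(hi))
E
```

```text
t: 14.42
tool_pos: [0.4873, 0.0238, 0.0131]
orientation: [-179.9, 1.4, 0.7]
contact_force: [-25.4, -5.4, 6.2]
width: 0.0353
gripper_force: 12.8
100 110.97 63 193
115 111.0 63 190
130 110.88 63 193
145 111.46 63 193
182 112.79 46 171
190 114.12 45 173
210 112.78 55 179
250 113.08 45 163
270 112.69 44 186
300 112.73 46 189
330 113.6 42 189
345 113.2 48 190
395 111.66 51 136
402 113.08 53 169
410 111.43 52 165
418 112.5 51 169
```

Run:
```python
from h import *
w=env.capture("wrist").astype(int).sum(2)/3;cal=env.get_calibration("wrist")
def edge(c,a,b):
    p=w[a:b,c]; t=(p[:4].mean()+p[-4:].mean())/2; j=np.argmax(p<t); v=a+j-1+(p[j-1]-t)/(p[j-1]-p[j])
    return round(v,2),ray("w",c,v,.03,cal).round(4)[:2].tolist(),p[:3].astype(int).tolist(),p[-3:].astype(int).tolist()
for c in (115,125,135,145,155): print("cheek",c,edge(c,235,259))
for c in (190,195,200,240,260,280,330,335): print("tile",c,edge(c,226,243))
for n,c,v in (("cheekfar",115,111.0),("tilefar",270,112.7)): print(n,ray("w",c,v,.03,cal).round(4))
```

```text
cheek 115 (np.float64(251.45), [0.4907, 0.0994], [185, 185, 188], [120, 125, 120])
cheek 125 (np.float64(252.33), [0.4903, 0.0944], [151, 156, 162], [82, 93, 100])
cheek 135 (np.float64(252.59), [0.4902, 0.0892], [152, 149, 149], [60, 59, 60])
cheek 145 (np.float64(252.3), [0.4904, 0.0841], [179, 180, 178], [62, 57, 60])
cheek 155 (np.float64(252.25), [0.4905, 0.0789], [186, 185, 186], [63, 61, 59])
tile 190 (np.float64(235.04), [0.5005, 0.0603], [173, 174, 175], [53, 54, 54])
tile 195 (np.float64(235.07), [0.5005, 0.0578], [176, 175, 174], [54, 54, 53])
tile 200 (np.float64(235.02), [0.5005, 0.0552], [174, 173, 173], [53, 53, 52])
tile 240 (np.float64(235.12), [0.5008, 0.0351], [149, 148, 150], [43, 45, 41])
tile 260 (np.float64(235.29), [0.5008, 0.025], [161, 164, 164], [41, 43, 43])
tile 280 (np.float64(235.22), [0.501, 0.0149], [150, 151, 148], [53, 54, 53])
tile 330 (np.float64(236.07), [0.5009, -0.0103], [95, 93, 95], [52, 49, 50])
tile 335 (np.float64(236.12), [0.5009, -0.0128], [94, 93, 92], [52, 58, 59])
cheekfar [0.5597 0.0896 0.03  ]
tilefar [0.5599 0.0212 0.03  ]
```

The tile's near edge is 10 mm from the cheek's near edge, as it must be when flush. It doesn't move under 25 N, about 2.5 times the most the springs and friction can resist. I hand in while still pressing.

```bash
python3 -c "
from h import *
s=env.read_state();print(s['t'],s['tool_pos'],s['contact_force']);print(env.sign_off())"
```

```text
14.525 [0.48729333 0.02377322 0.01311957] [-24.48441776  -6.87864152   6.77454335]
the job is handed in; nothing more can be done
None
```

The spacer stands on the plate in the wide gap beside the tile. The tile is pushed flush with the fence as far as I can measure, to within about half a millimetre, and I handed in at 14.5 s with the fingers still pressing it there at about 24 N.

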